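# Empty a sold cup of iron rests and pack it in its gift box

### The job

The small green cup with the iron rests in it has been sold. Tip all four rests out of it into the open wooden tray, stand the empty cup upright on the table and let go of it; then take it again and lower it, upright, onto the floor of its square wooden gift box. Do not drop the cup or knock it hard against the box, and leave the other small cup and the two clay bells as they stand.

Things in the scene. Friction and masses are not known exactly. Their poses are not given: they have to be found in the camera images.
- cup: Small round green stoneware cup, no handle, 95 g, 50 mm high, belly 62 to 64 mm across from 22 to 45 mm up, foot 48; mouth 53 inside, floor 7 mm up. Starts upright with the rests in it. Origin: centre of underside; z out of the mouth. Grip across the belly from outside with about 30 N, 28 to 36 mm up, gripper upright or leaning to 45 deg. Rests slide out (friction 0.3) once tipped 110 deg or more.
- rest_1: Forged black iron chopstick rest, wavy bar 32 x 12 x 5 mm, 12 g, starts inside the cup (the four lie crosswise on one another on its floor). Origin: centre of the underside.
- rest_2: As rest_1 (31 x 12 x 5 mm).
- rest_3: As rest_1.
- rest_4: As rest_2.
- tray: Shallow open tray of dark wood with a grey bottom, fixed, outside 150 (x) x 190 (y) x 28 mm high, walls 6 mm, inner floor 6 mm up. Origin: centre of the underside.
- tray_floor (a point): Centre of the tray's inner floor (6 mm above the tray's origin), axes as the tray.
- gift_box: Open square box of light wood, fixed, outside 124 x 124 x 68 mm high, walls 6 mm (inside 112 x 112 x 62 deep), floor 6 mm up. Origin: centre of the underside, x and y square to the walls. Fingers fit beside the cup only towards the corners: hold the cup across a diagonal, gripper upright. Box and tray may change places (left and right of the rack of discs).
- box_floor (a point): Centre of the box's inner floor (6 mm above the box's origin), axes as the box.
- other_cup: A like cup, empty, 63 mm across, 53 mm high, that stays where it is. Origin: centre of the underside.
- bell_a: Little pale clay bell, 43 mm across and 59 mm high with its cord loop, stays where it is. Origin: centre of the underside.
- bell_b: Smaller clay bell, 33 mm across, 59 mm high, stays where it is. Origin: centre of the underside.
- disc_rack: Rack of upright round iron plates, fixed, always here: an obstacle about 75 (x) x 155 (y) x 165 mm high with its plates. Origin: centre of the underside. The other tall obstacle is a wooden drawer chest, always at the near right of the table: x 0.26 to 0.45, y -0.09 to 0.155 m, 105 mm high. All other clutter is under 65 mm high.
Not all that is in view belongs to the job. What is shaped like the cup but yellow is not meant.

How it is judged:
On the way, in this order (a step that is already met when the one before it is completed fails the run):
1. the cup is tipped over the tray, mouth below level (angle between cup's own z axis and vertical above 1.65 rad and horizontal distance between cup and tray below 0.2 m), for 0.1 s.
2. all four rests lie in the tray and the empty cup stands upright on the table, let go of (x of rest_1 in the frame of tray_floor between -0.069 and 0.069 m and y of rest_1 in the frame of tray_floor between -0.089 and 0.089 m and z of rest_1 in the frame of tray_floor between -0.004 and 0.025 m and x of rest_2 in the frame of tray_floor between -0.069 and 0.069 m and y of rest_2 in the frame of tray_floor between -0.089 and 0.089 m and z of rest_2 in the frame of tray_floor between -0.004 and 0.025 m and x of rest_3 in the frame of tray_floor between -0.069 and 0.069 m and y of rest_3 in the frame of tray_floor between -0.089 and 0.089 m and z of rest_3 in the frame of tray_floor between -0.004 and 0.025 m and x of rest_4 in the frame of tray_floor between -0.069 and 0.069 m and y of rest_4 in the frame of tray_floor between -0.089 and 0.089 m and z of rest_4 in the frame of tray_floor between -0.004 and 0.025 m and angle between cup's own z axis and vertical below 0.1 rad and height (world z) of cup below 0.005 m and contact force between the fingers and cup below 0.05 N), for 0.2 s.
At the end, for the whole second after the job is handed in: All four rests lie in the tray (centres inside its walls, no higher than 25 mm over its floor) and the cup stands upright (within 0.1 rad) and still with its foot on the floor of the gift box (within 5 mm of the floor), let go of (x of rest_1 in the frame of tray_floor between -0.069 and 0.069 m and y of rest_1 in the frame of tray_floor between -0.089 and 0.089 m and z of rest_1 in the frame of tray_floor between -0.004 and 0.025 m and x of rest_2 in the frame of tray_floor between -0.069 and 0.069 m and y of rest_2 in the frame of tray_floor between -0.089 and 0.089 m and z of rest_2 in the frame of tray_floor between -0.004 and 0.025 m and x of rest_3 in the frame of tray_floor between -0.069 and 0.069 m and y of rest_3 in the frame of tray_floor between -0.089 and 0.089 m and z of rest_3 in the frame of tray_floor between -0.004 and 0.025 m and x of rest_4 in the frame of tray_floor between -0.069 and 0.069 m and y of rest_4 in the frame of tray_floor between -0.089 and 0.089 m and z of rest_4 in the frame of tray_floor between -0.004 and 0.025 m and x of cup in the frame of box_floor between -0.03 and 0.03 m and y of cup in the frame of box_floor between -0.03 and 0.03 m and z of cup in the frame of box_floor below 0.005 m and angle between cup's own z axis and vertical below 0.1 rad and linear speed of cup below 0.02 m/s); the robot touches nothing.
It fails at once if the cup is dropped (over 0.45 m/s with no finger on it: a fall of about 10 mm) (linear speed of cup above 0.45 m/s and contact force between the fingers and cup below 0.01 N).
It fails at once if the cup is knocked or pressed hard against the gift box, with over 80 N (contact force between cup and gift_box above 80 N).
It fails at once if the other cup or a clay bell is moved by over 25 mm or tipped over (distance of any of other_cup, bell_a, bell_b from where it was at the start of the episode above 0.025 m or angle between any of other_cup, bell_a, bell_b's own z axis and vertical above 0.5 rad).
It also fails if it takes over 70 s, if anything falls off the work surface, if the arm or the gripper's body presses on something with over 40 N, if the wrist force passes 120 N, or if a joint passes its speed limit or range.

### The arm

A 6-joint arm with a two-finger parallel gripper is mounted at the origin on a cart in front of the work surface, level with it; the furniture and walls round the work are solid. World frame = base frame: x ahead of the robot, y to its left, z up, the work surface at z = 0. Lengths are in m, angles in rad, forces in N, time in s.
With the tool pointing down it reaches from about 0.425 to 0.95 m from the base axis. Payload 3.5 kg.
Tool frame: the origin (TCP) lies midway between the tips of the shut fingers; the grasp point (between the pads) lies 19 mm behind it (ctrl.hold_point_z is the distance from the TCP to the grasp point, in m); z points along the fingers, y is the line along which they close (so a half turn about z gives the same grasp; the last joint's range is limited). The gripper opens to 85 mm and grips with 20 to 120 N. Pads are 22 mm wide; open, the fingers measure 114 mm over their backs; the gripper's body (76 mm by 85 mm) begins 54 mm behind the grasp point. The pads swing forward as they close: fully open they stand 13 mm farther back than shut.
Start: joints at [-1.378, 0.286, 1.577, -0, 1.279, -0.15], TCP at [0.227, -0.636, 0.231] pointing down, gripper open.
Joint ranges: [-2.77, 2.77], [-0.9, 2.22], [0.21, 2.48], [-1.53, 4.67], [0.24, 2.81], [-2.84, 2.84]. Speed limits (rad/s): [2.79, 2.79, 3.14, 3.14, 3.14, 3.14].

### API

Orientations are given as a unit quaternion [x, y, z, w].
In Python, from plant import readout, cams, sign_off, ctrl gives the robot as it stands. The module is installed in compiled form; this text tells all that it offers.
- The arm moves only by the tool step_arm, never from a script. Its argument "increments" is a list of rows, each a list of 2 entries, a list of its own where there are three numbers: the shift along the world's x, y, z in mm, then the turn, a rotation vector about the world's x, y, z in rad. In form: [[[x, y, z], [rx, ry, rz]], ...]. A call has 1 to 8 rows; each row shifts and turns the commanded pose from where the row before left it; what a row does not reach is not made up. A row lasts 1/12 s, in which the tool goes at most 41.7 mm and 7.16 degrees, less where a joint would pass 70% of its speed; a pose out of reach is approached as far as the arm can. A call is refused whole if a number of a shift passes 41.7 or a number of a turn 0.125, either way. A call with a gripper value outside its range is refused whole. "fingers" is the opening, from -1 (shut) to 1 (fully open), set as the call begins (left out, the last holds). The fingers move at their own pace and stop on an object; "grip_force" is the grip in N (left out, the last holds). Time passes only in rows, so rows that do not move let the fingers close. It gives the time, the measured TCP pose, the force, the opening and the grip force at its end, in the units of the state.
- readout.get_state(): the state, without advancing time (a new reading comes with each control period).
- cams.read_camera(name): name is "scene" or "top"; returns the picture (420x560x3 uint8, red, green, blue); there is no depth.
- cams.get_calibration(name): a dict with "fx", "fy", "cx", "cy" (pixels), "eye" and "rotation" of the camera in the world. Camera axes: x right, y up, looking along -z (the intrinsics and any distortion apply to the point x, -y, -z); pixel columns grow to the right and rows downward; lengths in m; the calibration is good to about 2 mm. A picture is of the moment at which its call begins. get_calibration takes no time and is no camera call.
- sign_off(): hands the job in; it is judged then, once.
The state is a dict: "time": time; "qpos": joint angles; "dq": joint speeds; "joint_efforts": joint torques, N m; "eef_pos": TCP position; "tcp_rot": TCP orientation; "contact_force": force on the tool from outside, world axes, zero at the start; "wrist_torque": the same for the moment, N m; "opening": opening from 0.0 (shut) to 1.0 (fully open); "finger_force": force on a finger pad.
Only numpy, scipy, OpenCV 4.12 (cv2) and the standard library are available. Lean on these libraries where they do the work, as an engineer would, in place of code of your own. Each camera call takes 0.05 s, during which the arm holds its last target. There are 200 camera calls.

## Working session

There is one attempt and no reset: what is moved stays moved. The work goes in short steps, Python scripts to look and compute and a tool call to move; the robot and the scene stay as the last step left them, time stands still between calls to the robot, and variables do not carry over. Pictures are saved under pics/ and viewed, at most 10 in all, crops included, and the job is handed in when it is done.

Besides the shell and the picture viewer there is one more tool, called after "Emit:" in YAML: its name, and indented under it one key for each argument. step_arm: Moves the arm, as the interface text tells. Its arguments: {"type":"object","properties":{"increments":{"type":"array","items":{"type":"array"}},"fingers":{"type":"number"},"grip_force":{"type":"number"}},"required":["increments"]}

```bash
mkdir -p pics
cat > h.py <<'E'
import numpy as np, cv2
from plant import readout, cams, sign_off, ctrl
def cal(n):
    c=cams.get_calibration(n); return c
def ray(n,u,v):
    c=cal(n); K=np.array([[c['fx'],0,c['cx']],[0,c['fy'],c['cy']],[0,0,1.]])
    d=c.get('distortion'); 
    p=cv2.undistortPoints(np.array([[[u,v]]],float),K,None if d is None else np.array(d,float))[0,0]
    R=np.array(c['rotation']); return np.array(c['eye']),R@np.array([p[0],-p[1],-1])
def plane(n,u,v,z):
    e,d=ray(n,u,v); return e+d*(z-e[2])/d[2]
def two(a,b):
    e1,d1=ray('scene',*a); e2,d2=ray('top',*b)
    t=np.linalg.lstsq(np.c_[d1,-d2],e2-e1,rcond=None)[0]
    p,q=e1+d1*t[0],e2+d2*t[1]; return (p+q)/2,np.linalg.norm(p-q)
def proj(n,P):
    c=cal(n); q=np.array(c['rotation']).T@(np.array(P)-np.array(c['eye']))
    return np.array([c['cx']+c['fx']*q[0]/-q[2],c['cy']+c['fy']*-q[1]/-q[2]])
def snap(n,f):
    im=cams.read_camera(n); cv2.imwrite('pics/'+f,im[...,::-1]); return im
E
python3 - <<'E'
from h import *
print(cal('scene'),cal('top'),ctrl.hold_point_z); s=readout.get_state(); print(s)
a=snap('scene','s0.png');b=snap('top','t0.png')
E
```

```text
{'fx': 469.13787320240084, 'fy': 469.13787320240084, 'cx': 271.71929326356906, 'cy': 214.5624544287125, 'eye': array([-0.06077801,  0.84339013,  0.85826363]), 'rotation': array([-0.15171337,  0.36812864,  0.84590882, -0.35482759])} {'fx': 442.72946100167337, 'fy': 442.72946100167337, 'cx': 279.7822226239736, 'cy': 210.16932004834024, 'eye': array([0.42296047, 0.23516352, 0.96084346]), 'rotation': array([-0.047541  ,  0.03849592,  0.71339381, -0.69808824])} 0.0187
{'time': 0.0, 'qpos': array([-1.37799931e+00,  2.87195363e-01,  1.57815970e+00, -1.84615746e-06,
        1.27859467e+00, -1.50011293e-01]), 'dq': array([ 2.53177416e-04, -1.16678862e-04, -1.17594102e-03, -1.38354684e-03,
       -2.31683684e-04, -5.16399984e-05]), 'joint_efforts': array([ 6.58942936e-04, -4.05981016e+01, -2.92623550e+01, -7.29238195e-05,
        5.66245973e-03,  5.13968942e-06]), 'eef_pos': array([ 0.22678459, -0.63507375,  0.22993674]), 'tcp_rot': array([ 9.85345507e-01,  1.70566239e-01, -2.60938175e-05, -1.17824968e-03]), 'contact_force': array([0.26734374, 0.65676694, 0.30226755]), 'wrist_torque': array([ 0.02744051,  0.02559449, -0.04838424]), 'finger_force': 0.0, 'opening': 1.0007191039925196}
```

View pics/s0.png

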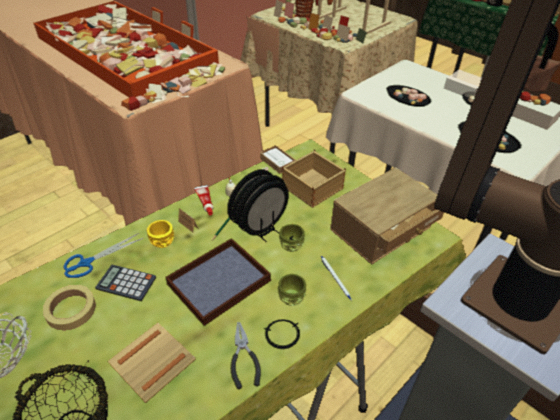

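View pics/t0.png

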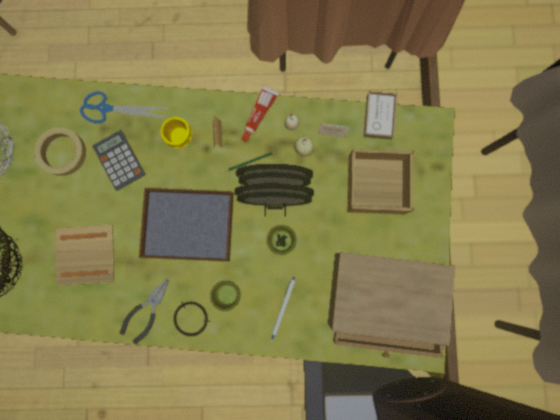

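The scene picture shows the cup with the rests near (291,237), the empty one near (291,289), the tray near (218,280) and the box near (314,178). In the top picture the same things are at (281,239), (225,294), (187,225) and (380,181), with the bells at (291,121) and (304,146). I'll enlarge them to get exact edges.

```bash
sed -i "s/R=np.array(c\['rotation'\]); return/R=rot(c); return/; s/np.array(c\['rotation'\]).T/rot(c).T/" h.py
cat >> h.py <<'E'
from scipy.spatial.transform import Rotation as Rn
def rot(c): return Rn.from_quat(c['rotation']).as_matrix()
E
python3 - <<'E'
from h import *
a=cv2.imread('pics/s0.png');b=cv2.imread('pics/t0.png')
print(cal('top').keys())
def crop(im,u,v,w,h,k): return cv2.resize(im[v:v+h,u:u+w],None,fx=k,fy=k,interpolation=cv2.INTER_CUBIC)
o=np.vstack([np.hstack([crop(b,256,214,50,50,6),crop(a,266,212,50,50,6)]),np.hstack([crop(b,340,141,75,75,4),crop(a,275,140,75,75,4)])])
cv2.imwrite('pics/c1.png',o)
for n,p in dict(cup=(281,239),oth=(225,294),tray=(187,225),box=(380,181),ba=(304,146),bb=(291,121),yel=(176,132)).items(): print(n,plane('top',*p,0.03).round(3))
E
```

```text
dict_keys(['fx', 'fy', 'cx', 'cy', 'eye', 'rotation'])
cup [0.476 0.245 0.03 ]
oth [0.364 0.363 0.03 ]
tray [0.51  0.443 0.03 ]
box [0.595 0.031 0.03 ]
ba [0.675 0.191 0.03 ]
bb [0.731 0.217 0.03 ]
yel [0.713 0.468 0.03 ]
```

View pics/c1.png

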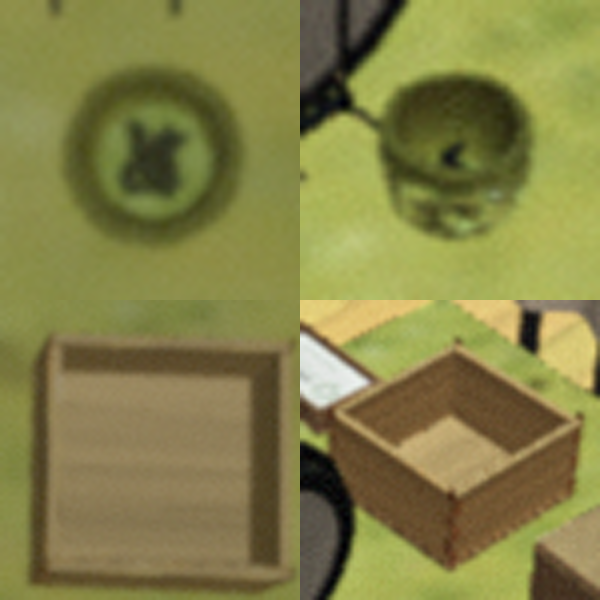

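The composite shows the cup's rim centred at top (281.1,239.6) and scene (291.8,233), with the rests crossed inside it. All four rim corners of the box are visible in both views, so I'll triangulate from those.

Run:
```python
from h import *
T=lambda x,y,k,u,v:(u+(x+.5)/k-.5,v+(y+.5)/k-.5)
print('cup',two(T(157,128,6,266,212),T(153,156,6,256,214)), 'z.048 plane',plane('top',*T(153,156,6,256,214),.045),plane('scene',*T(157,128,6,266,212),.05))
# floor of the cup at foot in scene: bottom front
P=[]
for s,t in [((33,110),(48,38)),((157,47),(293,42)),((280,125),(290,278)),((152,193),(44,272))]:
    p,e=two(T(*s,4,275,140),T(*t,4,340,141)); P.append(p); print(p.round(4),round(e,4))
P=np.array(P); print('box c',P.mean(0)); 
for i in range(4):
    d=P[(i+1)%4]-P[i]; print(np.linalg.norm(d).round(4),np.degrees(np.arctan2(d[1],d[0])).round(1))
# floor corners inner, top view visible: 
# tray: contour of grey bottom & rim
b=cv2.imread('pics/t0.png');a=cv2.imread('pics/s0.png')
for n,im,c in (('top',b,(187,225)),('scene',a,(218,280))):
    h=cv2.cvtColor(im,cv2.COLOR_BGR2HSV); m=((h[...,0]<35)|(h[...,0]>85)|(h[...,1]<60)).astype(np.uint8)
    m=cv2.morphologyEx(m,cv2.MORPH_CLOSE,np.ones((3,3)))
    k,l,st,ce=cv2.connectedComponentsWithStats(m); i=l[c[1],c[0]]; print(n,st[i],ce[i])
    cn=max(cv2.findContours((l==i).astype(np.uint8),0,1)[0],key=len); print(cv2.approxPolyDP(cn,8,True).squeeze().tolist())
```

```text
cup (array([0.47325131, 0.24397071, 0.04862005]), np.float64(0.0009858104467298408)) z.048 plane [0.47383744 0.24431559 0.045     ] [0.47194204 0.24470245 0.05      ]
[0.6516 0.0946 0.0717] 0.0027
[ 0.6493 -0.033   0.0622] 0.0015
[ 0.5268 -0.0235  0.0638] 0.0
[0.5321 0.1029 0.0733] 0.0012
box c [0.58996041 0.03525443 0.06777268]
0.1279 -91.0
0.1229 175.6
0.1269 87.6
0.1198 -4.0
top [     0      0    560    420 234356] [279.66026899 209.42808377]
[[0, 0], [0, 419], [559, 419], [559, 0]]
scene [     0      0    560    420 228011] [278.23972528 210.82489441]
[[0, 0], [0, 417], [14, 407], [13, 419], [559, 419], [559, 0], [472, 0], [509, 6], [490, 55], [420, 33], [428, 0]]
```

Run:
```python
from h import *
for s,t in [((168,279),(146,189)),((235,241),(233,191)),((270,276),(231,261)),((203,321),(141,259))]: pass
S=[(235,241),(270,276),(203,321),(168,279)]; 
Tt=[(146,189),(233,191),(231,261),(141,259)]
for t in Tt: print('traytop',plane('top',*t,.028).round(3))
for s in S: print('trayscene',plane('scene',*s,.028).round(3))
def Rm(t,y):
    t=np.array(t)/np.linalg.norm(t); return np.c_[np.cross(y,t),y,t]
def wr(R,q1,th):
    W=(Rn.from_euler('Z',q1)*Rn.from_euler('Y',th)).inv()*Rn.from_matrix(R)
    a=W.as_euler('ZYZ'); return [(np.round((a[0]+k+np.pi)%(2*np.pi)-np.pi,2),np.round(g*a[1],2),np.round((a[2]-np.pi/2+k+np.pi)%(2*np.pi)-np.pi,2)) for k,g in((0,1),)]
h=np.array([.707,-.707,0]);p=np.array([.707,.707,0])
c,s=np.cos(np.radians(35)),np.sin(np.radians(35))
for th in(1.7,2.1):
  for sg in(1,-1):
    print(th,sg,'grasp',wr(Rm(s*h-[0,0,c],sg*p),.5,th),'level',wr(Rm(h,sg*p),.95,th),'pour',wr(Rm(h,-sg*p),.95,th))
```

```text
traytop [0.589 0.532 0.028]
traytop [0.581 0.345 0.028]
traytop [0.432 0.35  0.028]
traytop [0.44  0.54  0.028]
trayscene [0.564 0.348 0.028]
trayscene [0.426 0.363 0.028]
trayscene [0.438 0.548 0.028]
trayscene [0.581 0.534 0.028]
1.7 1 grasp [(np.float64(-0.61), np.float64(1.3), np.float64(-0.16))] level [(np.float64(-1.55), np.float64(1.73), np.float64(0.13))] pour [(np.float64(-1.55), np.float64(1.73), np.float64(-3.01))]
1.7 -1 grasp [(np.float64(-0.61), np.float64(1.3), np.float64(2.98))] level [(np.float64(-1.55), np.float64(1.73), np.float64(-3.01))] pour [(np.float64(-1.55), np.float64(1.73), np.float64(0.13))]
2.1 1 grasp [(np.float64(-0.72), np.float64(0.98), np.float64(0.11))] level [(np.float64(-1.49), np.float64(1.71), np.float64(0.54))] pour [(np.float64(-1.49), np.float64(1.71), np.float64(-2.61))]
2.1 -1 grasp [(np.float64(-0.72), np.float64(0.98), np.float64(-3.03))] level [(np.float64(-1.49), np.float64(1.71), np.float64(-2.61))] pour [(np.float64(-1.49), np.float64(1.71), np.float64(0.54))]
```

Emit:
step_arm:
  increments:
    - [[35,20,0],[0,0,0]]
    - [[35,20,0],[0,0,0]]
    - [[35,20,0],[0,0,0]]
    - [[35,20,0],[0,0,0]]
    - [[35,20,0],[0,0,0]]
    - [[30,25,0],[0,0,0]]
    - [[25,30,0],[0,0,0]]
    - [[25,30,0],[0,0,0]]
  fingers: 1
  grip_force: 30

```text
time: 0.77
eef_pos: [0.483, -0.449, 0.2304]
tcp_rot: [0.985, 0.171, -0.0, -0.001]
contact_force: [0.3, -0.2, -1.2]
opening: 0.999
finger_force: 0.0
```

Emit:
step_arm:
  increments:
    - [[10,40,0],[0.1,0,0]]
    - [[10,40,0],[0.1,0,0]]
    - [[10,40,0],[0.1,0,0]]
    - [[5,40,0],[0,0,0]]
    - [[5,40,0],[0,0,0]]
    - [[5,40,0],[0,0,0]]
    - [[0,40,0],[0,0,0]]
    - [[0,40,0],[0,0,0]]

```text
time: 1.43
eef_pos: [0.5265, -0.1287, 0.2307]
tcp_rot: [0.974, 0.168, 0.025, -0.148]
contact_force: [0.8, -0.2, -0.4]
opening: 1.003
finger_force: 0.0
```

Run:
```python
from h import *
s=readout.get_state(); q=s['qpos']; print(q.round(3),s['eef_pos'].round(4))
T=Rn.from_quat(s['tcp_rot']).as_matrix(); print(T.round(3))
for s4 in(1,-1): print((Rn.from_euler('Z',q[0])*Rn.from_euler('Y',q[1]+q[2])*Rn.from_euler('Z',s4*q[3])*Rn.from_euler('Y',q[4])*Rn.from_euler('Z',q[5]+np.pi/2)).as_matrix().round(3))
```

```text
[-0.547  0.054  1.864  0.26   1.391  0.613] [ 0.5265 -0.1287  0.2307]
[[ 0.942  0.336 -0.001]
 [ 0.321 -0.9    0.296]
 [ 0.099 -0.279 -0.955]]
[[ 0.942  0.336 -0.001]
 [ 0.321 -0.9    0.296]
 [ 0.099 -0.279 -0.955]]
[[ 0.848  0.461 -0.263]
 [ 0.44  -0.888 -0.135]
 [-0.296 -0.001 -0.955]]
```

```bash
cat > kin.py <<'E'
import numpy as np
from scipy.spatial.transform import Rotation as Rn
from scipy.optimize import least_squares
D=[([-1.378,.2872,1.57816,0,1.2786,-.15],[.22678,-.63507,.22994])]
def rotq(q): return Rn.from_euler('Z',q[0])*Rn.from_euler('Y',q[1]+q[2])*Rn.from_euler('Z',q[3])*Rn.from_euler('Y',q[4])*Rn.from_euler('Z',q[5]+np.pi/2)
def fk(q,P):
    H,a,b,dy,L=P
    z=Rn.from_euler('Z',q[0]); u=lambda t:np.array([np.sin(t),0,np.cos(t)])
    w=z.apply(np.array([0,dy,H])+a*u(q[1])+b*u(q[1]+q[2]))
    return w+L*rotq(q).as_matrix()[:,2],w
def fit(D): return least_squares(lambda P:np.ravel([fk(q,P)[0]-np.array(p) for q,p in D]),[.3,.4,.4,.1,.28])
E
python3 - <<'E'
from h import *; from kin import *
s=readout.get_state(); D.append((s['qpos'],s['eef_pos'])); r=fit(D); print(r.x.round(4),np.abs(r.fun).max())
E
```

```text
[0.2137 0.4478 0.5648 0.1009 0.2493] 0.00011781327928503393
```

```bash
cat >> kin.py <<'E'
P0=[0.2137,0.4478,0.5648,0.1009,0.2493]
lo=np.array([-2.77,-.9,.21,-1.53,.24,-2.84]);hi=np.array([2.77,2.22,2.48,4.67,2.81,2.84])
def Rt(az,lean,sg):  # lean from straight down toward heading az (deg); y horizontal
    a,l=np.radians([az,lean]); h=np.array([np.cos(a),np.sin(a),0]); y=sg*np.array([-h[1],h[0],0])
    t=np.sin(l)*h-np.cos(l)*np.array([0,0,1]); return np.c_[np.cross(y,t),y,t]
def ik(g,R,seeds,back=.025):
    tcp=np.array(g)+back*R[:,2]; best=None
    for s in seeds:
        f=lambda q:np.r_[10*(fk(q,P0)[0]-tcp),(rotq(q).inv()*Rn.from_matrix(R)).as_rotvec()]
        r=least_squares(f,np.clip(s,lo+.01,hi-.01),bounds=(lo,hi))
        if best is None or r.cost<best.cost: best=r
    return best.x,best.cost**.5
SE=[[.5,.1,1.8,k,1.2,j] for k in(0,1.2,2.5) for j in(-2,0,2)]
E
python3 - <<'E'
from kin import *
np.set_printoptions(precision=2,suppress=True,linewidth=150)
for nm,g,lean,azs in (('grasp',[.473,.244,.032],35,(45,70,90,110,135,160,180)),('pour',[.5,.44,.14],90,(45,70,90,110,135,160,180))):
  for az in azs:
    for sg in(1,-1):
      q,e=ik(g,Rt(az,lean,sg),SE); 
      if e<.01: print(nm,az,sg,q,'wrist',fk(q,P0)[1])
      else: print(nm,az,sg,'no',round(e,3))
E
```

```text
grasp 45 1 no 0.033
grasp 45 -1 [ 0.13  0.11  2.36  1.16  0.39 -0.12] wrist [0.38 0.15 0.22]
grasp 70 1 [0.05 0.18 2.28 1.   0.68 2.74] wrist [0.43 0.12 0.22]
grasp 70 -1 [ 0.05  0.18  2.28  1.    0.68 -0.4 ] wrist [0.43 0.12 0.22]
grasp 90 1 [0.03 0.25 2.19 0.84 0.88 2.56] wrist [0.47 0.12 0.22]
grasp 90 -1 [ 0.03  0.25  2.19  0.84  0.88 -0.58] wrist [0.47 0.12 0.22]
grasp 110 1 [0.04 0.33 2.08 0.68 1.05 2.39] wrist [0.52 0.12 0.22]
grasp 110 -1 [ 0.04  0.33  2.08  0.68  1.05 -0.75] wrist [0.52 0.12 0.22]
grasp 135 1 [0.09 0.42 1.95 0.49 1.23 2.17] wrist [0.56 0.15 0.22]
grasp 135 -1 [ 0.09  0.42  1.95  0.49  1.23 -0.97] wrist [0.56 0.15 0.22]
grasp 160 1 [0.16 0.49 1.85 0.29 1.36 1.94] wrist [0.59 0.2  0.22]
grasp 160 -1 [ 0.16  0.49  1.85  0.29  1.36 -1.2 ] wrist [0.59 0.2  0.22]
grasp 180 1 [0.23 0.53 1.79 0.13 1.42 1.74] wrist [0.6  0.24 0.22]
grasp 180 -1 [ 0.23  0.53  1.79  0.13  1.42 -1.4 ] wrist [0.6  0.24 0.22]
pour 45 1 [0.46 0.36 2.28 2.77 1.09 1.75] wrist [0.34 0.28 0.14]
pour 45 -1 [ 0.46  0.36  2.28  2.77  1.09 -1.39] wrist [0.34 0.28 0.14]
pour 70 1 [0.29 0.41 2.19 2.13 1.26 2.02] wrist [0.42 0.23 0.14]
pour 70 -1 [ 0.29  0.41  2.19  2.13  1.26 -1.12] wrist [0.42 0.23 0.14]
pour 90 1 [0.22 0.5  2.04 1.75 1.45 2.16] wrist [0.5  0.22 0.14]
pour 90 -1 [ 0.22  0.5   2.04  1.75  1.45 -0.98] wrist [0.5  0.22 0.14]
pour 110 1 [0.22 0.61 1.85 1.47 1.65 2.24] wrist [0.58 0.23 0.14]
pour 110 -1 [ 0.22  0.61  1.85  1.47  1.65 -0.9 ] wrist [0.58 0.23 0.14]
pour 135 1 [0.26 0.76 1.59 1.18 1.93 2.29] wrist [0.66 0.28 0.14]
pour 135 -1 [ 0.26  0.76  1.59  1.18  1.93 -0.85] wrist [0.66 0.28 0.14]
pour 160 1 [0.35 0.9  1.35 0.93 2.21 2.25] wrist [0.71 0.36 0.14]
pour 160 -1 [ 0.35  0.9   1.35  0.93  2.21 -0.89] wrist [0.71 0.36 0.14]
pour 180 1 [0.43 0.99 1.18 0.68 2.42 2.12] wrist [0.72 0.44 0.14]
pour 180 -1 [ 0.43  0.99  1.18  0.68  2.42 -1.03] wrist [0.72 0.44 0.14]
```

Run:
```python
from h import *
b=cv2.imread('pics/t0.png');a=cv2.imread('pics/s0.png')
for t in [(266,215.5),(285,215.5),(266,206),(285,206)]: print('foot',plane('top',*t,.003).round(3))
for u,v,z in [(274,165,.165),(274,183,.165),(274,199,.165),(240,199,.1),(312,199,.1),(274,207,.02),]: print(u,v,plane('top',u,v,z).round(3))
o=np.hstack([cv2.resize(b[155:255,225:325],None,fx=4,fy=4,interpolation=2),cv2.resize(a[160:260,220:320],None,fx=4,fy=4,interpolation=2)]); cv2.imwrite('pics/c2.png',o)
```

```text
foot [0.529 0.276 0.003]
foot [0.528 0.235 0.003]
foot [0.55  0.276 0.003]
foot [0.549 0.235 0.003]
274 165 [0.604 0.253 0.165]
274 183 [0.571 0.254 0.165]
274 199 [0.541 0.254 0.165]
240 199 [0.552 0.323 0.1  ]
312 199 [0.549 0.181 0.1  ]
274 207 [0.545 0.258 0.02 ]
```

View pics/c2.png

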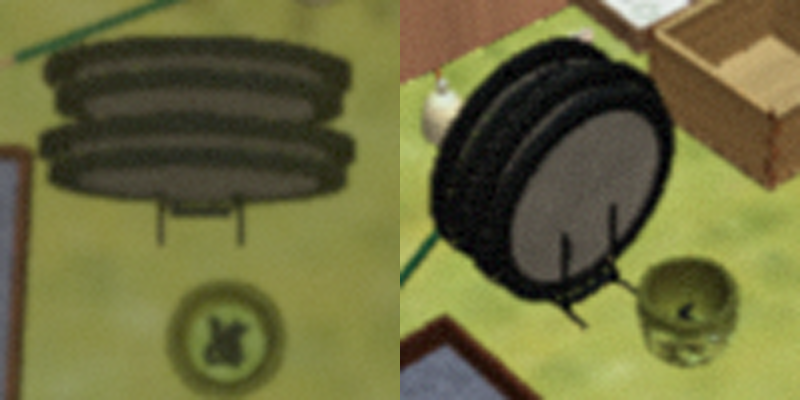

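The enlarged crop shows the rack's two thin foot wires ending at top (265,216) and (285,216), about 25 mm from the cup. They will sit beside one finger. Next I'll check each waypoint is reachable for a 25° lean at heading 60°, then the pour.

```bash
cat > plan.py <<'E'
from kin import *
np.set_printoptions(precision=3,suppress=True,linewidth=160)
def show(n,g,az,lean,sg,back=.027):
    R=Rt(az,lean,sg); q,e=ik(g,R,SE,back); print(n,q,round(e,4),'tcp',np.array(g)+back*R[:,2],'wr',fk(q,P0)[1])
E
python3 - <<'E'
from plan import *
from plant import readout
s=readout.get_state(); R0=Rn.from_quat(s['tcp_rot'])
R=Rt(60,25,-1); g=np.array([.473,.244,.033])
show('pre',g-.1*R[:,2],60,25,-1); show('grasp',g,60,25,-1); show('lift',g+[0,0,.12],60,25,-1)
show('mid',[.5,.4,.16],75,50,-1);show('level',[.523,.49,.16],75,90,-1);show('rolled',[.523,.49,.16],75,90,1);show('pour',[.523,.49,.17],75,103,1)
for a in(1,-1): show('upright',[.473,.244,.033],42,0,a);show('upright',[.473,.244,.033],132,0,a);show('box',[.59,.035,.04],42,0,a);show('box',[.59,.035,.04],132,0,a)
print('rotvec to grasp',(Rn.from_matrix(R)*R0.inv()).as_rotvec(), 'alt',(Rn.from_matrix(Rt(60,25,1))*R0.inv()).as_rotvec())
E
```

```text
pre [ 0.062 -0.097  2.301  0.537  0.76   0.224] 0.0 tcp [0.458 0.217 0.099] wr [0.405 0.126 0.325]
grasp [0.142 0.155 2.259 0.684 0.554 0.108] 0.0 tcp [0.479 0.254 0.009] wr [0.426 0.163 0.234]
lift [ 0.142 -0.067  2.21   0.492  0.781  0.35 ] 0.0 tcp [0.479 0.254 0.129] wr [0.426 0.163 0.354]
mid [ 0.279  0.142  2.107  1.202  0.781 -0.322] 0.0 tcp [0.505 0.42  0.143] wr [0.456 0.236 0.303]
level [ 0.346  0.457  2.053  2.083  1.226 -1.029] 0.0 tcp [0.53  0.516 0.16 ] wr [0.465 0.275 0.16 ]
rolled [0.346 0.457 2.053 2.083 1.226 2.112] 0.0 tcp [0.53  0.516 0.16 ] wr [0.465 0.275 0.16 ]
pour [0.355 0.545 2.03  2.215 1.458 2.027] 0.0 tcp [0.53  0.515 0.176] wr [0.467 0.281 0.12 ]
upright [ 0.286  0.26   2.076 -0.     0.806 -2.018] 0.0 tcp [0.473 0.244 0.006] wr [0.473 0.244 0.255]
upright [0.286 0.26  2.076 0.    0.806 2.694] 0.0 tcp [0.473 0.244 0.006] wr [0.473 0.244 0.255]
box [-0.112  0.357  1.93  -0.     0.854 -2.416] 0.0 tcp [0.59  0.035 0.013] wr [0.59  0.035 0.262]
box [-0.112  0.357  1.93   0.     0.854  2.296] 0.0 tcp [0.59  0.035 0.013] wr [0.59  0.035 0.262]
upright [ 0.286  0.26   2.076 -0.     0.806  1.123] 0.0 tcp [0.473 0.244 0.006] wr [0.473 0.244 0.255]
upright [ 0.286  0.26   2.076 -0.     0.806 -0.448] 0.0 tcp [0.473 0.244 0.006] wr [0.473 0.244 0.255]
box [-0.112  0.357  1.93  -0.     0.854  0.725] 0.0 tcp [0.59  0.035 0.013] wr [0.59  0.035 0.262]
box [-0.112  0.357  1.93  -0.     0.854 -0.845] 0.0 tcp [0.59  0.035 0.013] wr [0.59  0.035 0.262]
rotvec to grasp [-0.    -0.441  0.632] alt [ 0.293  0.707 -2.284]
```

Emit:
step_arm:
  increments:
    - [[-5,36,0],[0,-0.055,0.079]]
    - [[-5,36,0],[0,-0.055,0.079]]
    - [[-5,36,0],[0,-0.055,0.079]]
    - [[-10,36,0],[0,-0.055,0.079]]
    - [[-11,36,0],[0,-0.055,0.079]]
    - [[-11,36,0],[0,-0.055,0.079]]
    - [[-11,36,0],[0,-0.055,0.079]]
    - [[-11,36,0],[0,-0.056,0.079]]
  fingers: 0.74

```text
time: 2.1
eef_pos: [0.4568, 0.1588, 0.231]
tcp_rot: [0.844, 0.49, 0.189, -0.108]
contact_force: [-0.4, 0.6, 0.4]
opening: 0.871
finger_force: 0.0
```

```bash
cat > go.py <<'E'
import sys
from plan import *
from plant import readout
def rel(g,az,lean,sg,back=.027):
    s=readout.get_state(); R=Rt(az,lean,sg); t=np.array(g)+back*R[:,2]
    print('q',s['qpos'],'tcp',s['eef_pos'],'open',round(s['opening'],3),'t',round(s['time'],2),'F',s['contact_force'].round(1))
    print('shift mm',((t-s['eef_pos'])*1000).round(1),'turn',(Rn.from_matrix(R)*Rn.from_quat(s['tcp_rot']).inv()).as_rotvec(),'tz',R[:,2])
E
python3 - <<'E'
from go import *
R=Rt(60,25,-1); rel(np.array([.473,.244,.033])-.1*R[:,2],60,25,-1)
E
```

```text
q [-0.084 -0.318  2.218  0.447  1.088  0.256] tcp [0.457 0.159 0.231] open 0.871 t 2.1 F [-0.4  0.6  0.4]
shift mm [   0.8   58.5 -131.8] turn [ 0.     0.003 -0.004] tz [ 0.211  0.366 -0.906]
```

Emit:
step_arm:
  increments:
    - [[0,30,-10],[0,0,0]]
    - [[1,28,-40],[0,0,0]]
    - [[0,0,-41],[0,0.003,-0.004]]
    - [[0,0,-41],[0,0,0]]
    - [[5,9,-23],[0,0,0]]
    - [[5,9,-23],[0,0,0]]
    - [[0,0,0],[0,0,0]]

```text
time: 2.68
eef_pos: [0.4647, 0.2295, 0.0535]
tcp_rot: [0.847, 0.486, 0.182, -0.111]
contact_force: [-1.2, 0.2, -1.3]
opening: 0.869
finger_force: 0.0
```

Run:
```python
from go import *
from h import *
rel(np.array([.473,.244,.033]),60,25,-1)
a=snap('scene','s1.png');b=snap('top','t1.png')
o=np.hstack([cv2.resize(b[195:295,205:305],None,fx=4,fy=4,interpolation=2),cv2.resize(a[170:270,220:320],None,fx=4,fy=4,interpolation=2)])[...,::-1]; cv2.imwrite('pics/c3.png',o)
```

```text
q [0.09  0.041 2.273 0.592 0.666 0.176] tcp [0.465 0.23  0.053] open 0.869 t 2.68 F [-1.2  0.2 -1.3]
shift mm [ 14.   24.3 -44.9] turn [ 0.001 -0.013  0.003] tz [ 0.211  0.366 -0.906]
```

View pics/c3.png

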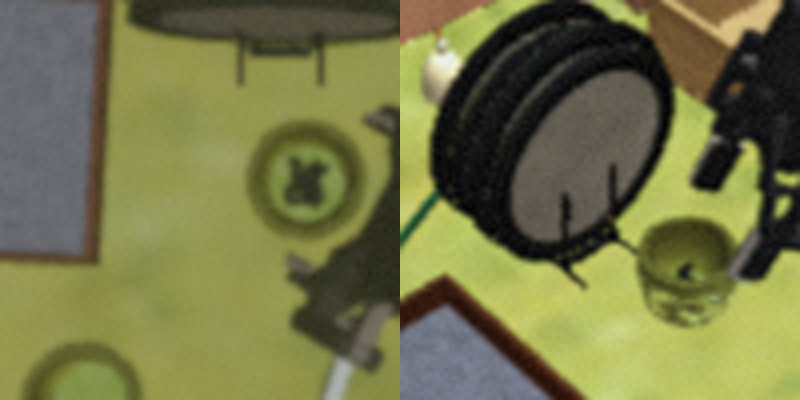

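Run:
```python
from h import *
s=readout.get_state(); R=Rn.from_quat(s['tcp_rot']).as_matrix(); p=s['eef_pos']-.008*R[:,2]
for n,o in (('top',(205,195)),('scene',(220,170))):
    for d in(-.0555,-.037,0,.037,.0555): print(n,d,((proj(n,p+d*R[:,1])-o)*4).round(0))
    print('cup rim',((proj(n,[.473,.244,.05])-o)*4).round())
```

```text
top -0.0555 [286. 287.]
top -0.037 [304. 255.]
top 0 [340. 190.]
top 0.037 [375. 126.]
top 0.0555 [393.  95.]
cup rim [305. 179.]
scene -0.0555 [343. 288.]
scene -0.037 [334. 266.]
scene 0 [316. 223.]
scene 0.037 [298. 183.]
scene 0.0555 [290. 163.]
cup rim [287. 250.]
```

The crop shows the fingers straddling the cup squarely: fingertips at (380,115) and (295,262), rim at (305,180), all matching the projection. I'll descend and grip.

Emit:
step_arm:
  increments:
    - [[3,5,-10],[0,-0.006,0.001]]
    - [[3,5,-10],[0,-0.006,0.001]]
    - [[3,5,-9],[0,0,0]]
    - [[3,5,-9],[0,0,0]]
    - [[2,4,-7],[0,0,0]]
    - [[0,0,0],[0,0,0]]

```text
time: 3.28
eef_pos: [0.4834, 0.2534, 0.015]
tcp_rot: [0.845, 0.488, 0.192, -0.105]
contact_force: [0.2, -0.3, 0.2]
opening: 0.87
finger_force: 0.0
```

Emit:
step_arm:
  increments:
    - [[0,0,0],[0,0,0]]
    - [[0,0,0],[0,0,0]]
    - [[0,0,0],[0,0,0]]
    - [[0,0,0],[0,0,0]]
    - [[0,0,0],[0,0,0]]
    - [[0,0,0],[0,0,0]]
  fingers: -1
  grip_force: 30

```text
time: 3.78
eef_pos: [0.4837, 0.2532, 0.0155]
tcp_rot: [0.845, 0.488, 0.193, -0.105]
contact_force: [-2.2, -1.1, 7.0]
opening: 0.723
finger_force: 33.7
```

Run:
```python
from go import *
rel(np.array([.473,.244,.153]),60,25,-1)
```

```text
q [0.139 0.17  2.23  0.68  0.555 0.111] tcp [0.484 0.253 0.016] open 0.723 t 3.78 F [-2.2 -1.1  7. ]
shift mm [ -5.    0.6 113. ] turn [-0.     0.012  0.002] tz [ 0.211  0.366 -0.906]
```

The hand stopped about 6 mm too high, so I'll open, lower and grip again.

Emit:
step_arm:
  increments:
    - [[0,0,0],[0,0,0]]
    - [[0,0,0],[0,0,0]]
    - [[0,0,0],[0,0,0]]
    - [[-2,0,-3],[0,0.006,0]]
    - [[-2,0,-3],[0,0.006,0]]
    - [[0,0,0],[0,0,0]]
    - [[0,0,0],[0,0,0]]
  fingers: 0.74

```text
time: 4.37
eef_pos: [0.4782, 0.2531, 0.0076]
tcp_rot: [0.846, 0.487, 0.186, -0.109]
contact_force: [-0.7, -0.6, 0.6]
opening: 0.872
finger_force: 0.0
```

Run:
```python
from go import *
from h import *
rel(np.array([.473,.244,.033]),60,25,-1)
a=cams.read_camera('scene');b=cams.read_camera('top')
o=np.hstack([cv2.resize(b[195:295,205:305],None,fx=4,fy=4,interpolation=2),cv2.resize(a[170:270,220:320],None,fx=4,fy=4,interpolation=2)])[...,::-1]; cv2.imwrite('pics/c4.png',o)
```

```text
q [0.14  0.183 2.234 0.683 0.555 0.109] tcp [0.478 0.253 0.008] open 0.872 t 4.37 F [-0.7 -0.6  0.6]
shift mm [0.5 0.8 1. ] turn [ 0.    -0.003  0.002] tz [ 0.211  0.366 -0.906]
```

View pics/c4.png

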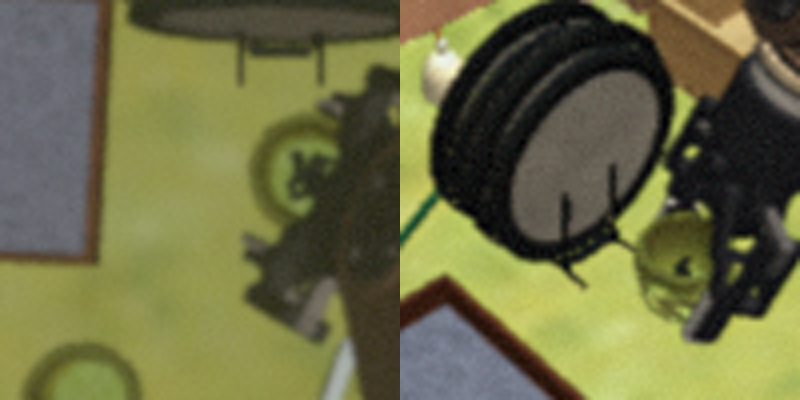

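The crop shows the cup still upright around (304,172), nudged by about 3 mm, with the fingers around its belly. I'll grip and lift.

Emit:
step_arm:
  increments:
    - [[0,0,0],[0,0,0]]
    - [[0,0,0],[0,0,0]]
    - [[0,0,0],[0,0,0]]
    - [[0,0,0],[0,0,0]]
    - [[0,0,0],[0,0,0]]
    - [[0,0,0],[0,0,0]]
  fingers: -1
  grip_force: 32

```text
time: 4.97
eef_pos: [0.4794, 0.2532, 0.0086]
tcp_rot: [0.846, 0.487, 0.187, -0.108]
contact_force: [0.8, -0.1, 1.1]
opening: 0.726
finger_force: 35.4
```

Emit:
step_arm:
  increments:
    - [[0,0,5],[0,0,0]]
    - [[0,0,10],[0,0,0]]
    - [[0,0,20],[0,0,0]]
    - [[0,0,25],[0,0,0]]
    - [[0,0,25],[0,0,0]]
    - [[0,0,25],[0,0,0]]
    - [[0,0,15],[0,0,0]]

```text
time: 5.55
eef_pos: [0.4788, 0.2533, 0.1354]
tcp_rot: [0.846, 0.488, 0.187, -0.108]
contact_force: [1.4, -0.1, -1.2]
opening: 0.728
finger_force: 35.5
```

Run:
```python
from go import *
rel([.5,.4,.16],75,50,-1)
rel([.523,.49,.16],75,90,-1)
```

```text
q [ 0.141 -0.068  2.197  0.485  0.794  0.36 ] tcp [0.479 0.253 0.135] open 0.728 t 5.55 F [ 1.4 -0.1 -1.2]
shift mm [ 26.6 166.7   7.2] turn [ 0.405 -0.168  0.259] tz [ 0.198  0.74  -0.643]
q [ 0.141 -0.068  2.197  0.485  0.794  0.36 ] tcp [0.479 0.253 0.135] open 0.728 t 5.55 F [ 1.4 -0.1 -1.2]
shift mm [ 51.2 262.8  24.6] turn [ 1.051 -0.437  0.234] tz [ 0.259  0.966 -0.   ]
```

Emit:
step_arm:
  increments:
    - [[3,21,1],[0.05,-0.021,0.032]]
    - [[3,21,1],[0.05,-0.021,0.032]]
    - [[3,21,1],[0.05,-0.021,0.032]]
    - [[3,21,1],[0.05,-0.021,0.032]]
    - [[3,21,1],[0.05,-0.021,0.032]]
    - [[3,21,1],[0.05,-0.021,0.032]]
    - [[4,21,1],[0.05,-0.021,0.032]]
    - [[4,20,0],[0.05,-0.021,0.032]]

```text
time: 6.22
eef_pos: [0.5037, 0.4211, 0.1395]
tcp_rot: [0.72, 0.552, 0.334, -0.257]
contact_force: [-0.4, -0.3, -1.9]
opening: 0.728
finger_force: 35.5
```

Run:
```python
from go import *
rel([.523,.49,.16],75,90,-1)
```

```text
q [ 0.283  0.162  2.091  1.203  0.776 -0.322] tcp [0.504 0.421 0.14 ] open 0.728 t 6.22 F [-0.4 -0.3 -1.9]
shift mm [26.3 95.  20.5] turn [ 0.677 -0.183 -0.   ] tz [ 0.259  0.966 -0.   ]
```

Emit:
step_arm:
  increments:
    - [[3,12,3],[0.084,-0.023,0]]
    - [[3,12,3],[0.084,-0.023,0]]
    - [[3,12,3],[0.084,-0.023,0]]
    - [[3,12,3],[0.085,-0.023,0]]
    - [[3,12,3],[0.085,-0.023,0]]
    - [[4,12,2],[0.085,-0.023,0]]
    - [[4,12,2],[0.085,-0.023,0]]
    - [[3,11,2],[0.085,-0.022,0]]

```text
time: 6.88
eef_pos: [0.5302, 0.5153, 0.1604]
tcp_rot: [0.562, 0.429, 0.561, -0.43]
contact_force: [-0.5, -0.7, -1.7]
opening: 0.721
finger_force: 35.5
```

Run:
```python
from go import *
rel([.523,.49,.16],75,90,-1)
rel([.523,.49,.16],75,90,1)
```

```text
q [ 0.346  0.484  2.02   2.083  1.223 -1.023] tcp [0.53  0.515 0.16 ] open 0.721 t 6.88 F [-0.5 -0.7 -1.7]
shift mm [-0.2  0.8 -0.4] turn [-0.001 -0.002  0.003] tz [ 0.259  0.966 -0.   ]
q [ 0.346  0.484  2.02   2.083  1.223 -1.023] tcp [0.53  0.515 0.16 ] open 0.721 t 6.88 F [-0.5 -0.7 -1.7]
shift mm [-0.2  0.8 -0.4] turn [0.817 3.031 0.001] tz [ 0.259  0.966 -0.   ]
```

Emit:
step_arm:
  increments:
    - [[0,0,0],[0.031,0.116,0]]
    - [[0,0,0],[0.031,0.116,0]]
    - [[0,0,0],[0.031,0.116,0]]
    - [[0,0,0],[0.031,0.116,0]]
    - [[0,0,0],[0.031,0.116,0]]
    - [[0,0,0],[0.031,0.116,0]]
    - [[0,0,0],[0.031,0.116,0]]
    - [[0,0,0],[0.031,0.116,0]]

```text
time: 7.55
eef_pos: [0.5298, 0.5151, 0.16]
tcp_rot: [0.699, 0.12, 0.295, -0.64]
contact_force: [0.2, 0.3, -1.2]
opening: 0.723
finger_force: 35.8
```

Emit:
step_arm:
  increments:
    - [[0,0,0],[0.031,0.116,0]]
    - [[0,0,0],[0.031,0.116,0]]
    - [[0,0,0],[0.031,0.116,0]]
    - [[0,0,0],[0.031,0.116,0]]
    - [[0,0,0],[0.031,0.116,0]]
    - [[0,0,0],[0.031,0.116,0]]
    - [[0,0,0],[0.031,0.116,0]]
    - [[0,0,0],[0.031,0.116,0]]

```text
time: 8.22
eef_pos: [0.5298, 0.5151, 0.1601]
tcp_rot: [-0.675, 0.215, 0.036, 0.705]
contact_force: [-0.3, -0.5, -1.7]
opening: 0.725
finger_force: 35.8
```

Emit:
step_arm:
  increments:
    - [[0,0,0],[0.031,0.116,0]]
    - [[0,0,0],[0.031,0.116,0]]
    - [[0,0,0],[0.031,0.116,0]]
    - [[0,0,0],[0.031,0.116,0]]
    - [[0,0,0],[0.031,0.116,0]]
    - [[0,0,0],[0.031,0.116,0]]
    - [[0,0,0],[0.031,0.116,0]]
    - [[0,0,0],[0.031,0.116,0]]

```text
time: 8.88
eef_pos: [0.5299, 0.5152, 0.1603]
tcp_rot: [-0.499, 0.501, 0.358, 0.609]
contact_force: [-0.4, -0.5, -0.8]
opening: 0.726
finger_force: 35.7
```

Run:
```python
from go import *
rel([.523,.49,.16],75,90,1)
rel([.523,.49,.17],75,105,1)
```

```text
q [0.343 0.485 2.017 2.072 1.227 1.87 ] tcp [0.53  0.515 0.16 ] open 0.726 t 8.88 F [-0.4 -0.5 -0.8]
shift mm [ 0.1  0.9 -0.3] turn [ 0.065  0.243 -0.006] tz [ 0.259  0.966 -0.   ]
q [0.343 0.485 2.017 2.072 1.227 1.87 ] tcp [0.53  0.515 0.16 ] open 0.726 t 8.88 F [-0.4 -0.5 -0.8]
shift mm [-0.1  0.  16.7] turn [0.316 0.175 0.027] tz [0.25  0.933 0.259]
```

Emit:
step_arm:
  increments:
    - [[0,0,0],[0.032,0.121,0]]
    - [[0,0,0],[0.032,0.121,0]]
    - [[0,0,4],[0.063,-0.017,0]]
    - [[0,0,4],[0.063,-0.017,0]]
    - [[0,0,4],[0.063,-0.017,0]]
    - [[0,0,4],[0.063,-0.017,0]]
    - [[0,0,0],[0,0,0]]
    - [[0,0,0],[0,0,0]]

```text
time: 9.55
eef_pos: [0.53, 0.5153, 0.1756]
tcp_rot: [-0.374, 0.481, 0.481, 0.629]
contact_force: [0.1, -0.2, -1.6]
opening: 0.724
finger_force: 35.7
```

Run:
```python
from go import *
from h import *
rel([.523,.49,.17],75,105,1)
a=cams.read_camera('scene');b=cams.read_camera('top')
o=np.hstack([cv2.resize(b[160:280,120:240],None,fx=3.3,fy=3.3,interpolation=2),cv2.resize(a[210:330,160:280],None,fx=3.3,fy=3.3,interpolation=2)])[...,::-1]; cv2.imwrite('pics/c5.png',o)
```

```text
q [0.356 0.597 1.98  2.226 1.49  2.017] tcp [0.53  0.515 0.176] open 0.724 t 9.55 F [ 0.1 -0.2 -1.6]
shift mm [-0.3 -0.1  1.4] turn [ 0.005  0.007 -0.003] tz [0.25  0.933 0.259]
```

View pics/c5.png

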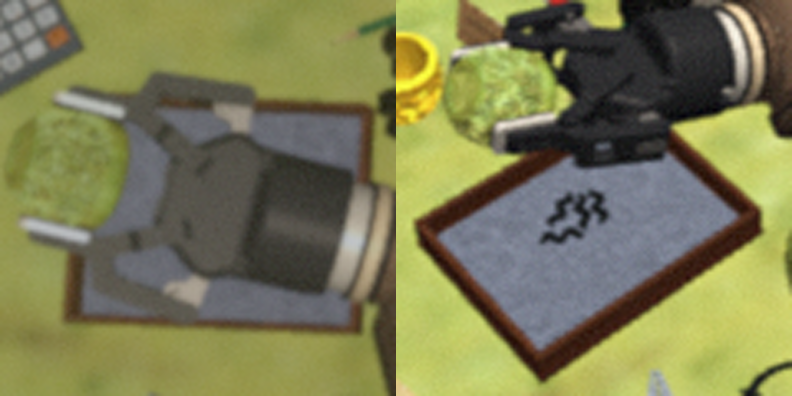

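The cup is tipped and the rests lie in the tray around crop (575,215). I'll reverse the motion.

Emit:
step_arm:
  increments:
    - [[0,0,0],[-0.063,0.017,0]]
    - [[0,0,-4],[-0.063,0.017,0]]
    - [[0,0,-4],[-0.063,0.017,0]]
    - [[0,0,-4],[-0.063,0.017,0]]
    - [[0,0,0],[-0.031,-0.116,0]]
    - [[0,0,0],[-0.031,-0.116,0]]
    - [[0,0,0],[-0.031,-0.116,0]]
    - [[0,0,0],[-0.031,-0.116,0]]

```text
time: 10.32
eef_pos: [0.5308, 0.5151, 0.1662]
tcp_rot: [-0.556, 0.437, 0.281, 0.649]
contact_force: [0.0, -0.5, -1.0]
opening: 0.721
finger_force: 35.8
```

Emit:
step_arm:
  increments:
    - [[0,0,0],[-0.031,-0.116,0]]
    - [[0,0,0],[-0.031,-0.116,0]]
    - [[0,0,0],[-0.031,-0.116,0]]
    - [[0,0,0],[-0.031,-0.116,0]]
    - [[0,0,0],[-0.031,-0.116,0]]
    - [[0,0,0],[-0.031,-0.116,0]]
    - [[0,0,0],[-0.031,-0.116,0]]
    - [[0,0,0],[-0.031,-0.116,0]]

```text
time: 10.98
eef_pos: [0.5308, 0.5151, 0.166]
tcp_rot: [-0.696, 0.132, -0.051, 0.704]
contact_force: [0.2, -0.6, -1.4]
opening: 0.724
finger_force: 35.8
```

Emit:
step_arm:
  increments:
    - [[0,0,0],[-0.031,-0.116,0]]
    - [[0,0,0],[-0.031,-0.116,0]]
    - [[0,0,0],[-0.031,-0.116,0]]
    - [[0,0,0],[-0.031,-0.116,0]]
    - [[0,0,0],[-0.031,-0.116,0]]
    - [[0,0,0],[-0.031,-0.116,0]]
    - [[0,0,0],[-0.031,-0.116,0]]
    - [[0,0,0],[-0.031,-0.116,0]]

```text
time: 11.65
eef_pos: [0.5308, 0.5151, 0.166]
tcp_rot: [0.678, 0.204, 0.372, -0.6]
contact_force: [-0.6, 0.2, -1.0]
opening: 0.724
finger_force: 35.8
```

Emit:
step_arm:
  increments:
    - [[0,0,0],[-0.031,-0.116,0]]
    - [[0,0,0],[-0.031,-0.116,0]]
    - [[0,0,0],[-0.031,-0.116,0]]
    - [[0,0,0],[-0.031,-0.116,0]]
    - [[0,0,0],[-0.031,-0.116,0]]
    - [[0,0,0],[-0.031,-0.116,0]]

```text
time: 12.15
eef_pos: [0.5308, 0.5151, 0.166]
tcp_rot: [0.563, 0.429, 0.56, -0.43]
contact_force: [-0.2, -0.2, -1.3]
opening: 0.727
finger_force: 35.7
```

Run:
```python
from go import *
rel([.5,.4,.16],75,50,-1)
```

```text
q [ 0.345  0.472  2.021  2.078  1.216 -1.01 ] tcp [0.531 0.515 0.166] open 0.727 t 12.15 F [-0.2 -0.2 -1.3]
shift mm [-25.5 -95.1 -23.4] turn [-0.674  0.178  0.004] tz [ 0.198  0.74  -0.643]
```

Emit:
step_arm:
  increments:
    - [[-3,-12,-3],[-0.084,0.022,0]]
    - [[-3,-12,-3],[-0.084,0.022,0]]
    - [[-3,-12,-3],[-0.084,0.022,0]]
    - [[-3,-12,-3],[-0.085,0.022,0]]
    - [[-3,-12,-3],[-0.085,0.022,0]]
    - [[-3,-12,-3],[-0.085,0.022,0]]
    - [[-4,-12,-3],[-0.084,0.022,0]]
    - [[-4,-11,-3],[-0.084,0.022,0]]

```text
time: 12.82
eef_pos: [0.5049, 0.4189, 0.1423]
tcp_rot: [0.722, 0.549, 0.335, -0.254]
contact_force: [0.2, 1.4, -2.1]
opening: 0.725
finger_force: 35.6
```

Emit:
step_arm:
  increments:
    - [[-3,-21,1],[-0.05,0.021,-0.032]]
    - [[-4,-21,1],[-0.05,0.021,-0.032]]
    - [[-4,-21,0],[-0.05,0.021,-0.032]]
    - [[-4,-21,0],[-0.05,0.021,-0.032]]
    - [[-4,-21,0],[-0.05,0.021,-0.032]]
    - [[-4,-21,0],[-0.05,0.021,-0.032]]
    - [[-4,-21,0],[-0.05,0.021,-0.032]]
    - [[-4,-18,0],[-0.05,0.021,-0.032]]

```text
time: 13.48
eef_pos: [0.4734, 0.2537, 0.1441]
tcp_rot: [0.848, 0.484, 0.189, -0.107]
contact_force: [0.2, 0.5, 0.2]
opening: 0.722
finger_force: 35.6
```

Run:
```python
from go import *
s=readout.get_state(); Rg=Rn.from_quat([.846,.487,.187,-.108])
print('turn',(Rg*Rn.from_quat(s['tcp_rot']).inv()).as_rotvec(),'tcp',s['eef_pos'],s['qpos'])
```

```text
turn [-0.001  0.002  0.007] tcp [0.473 0.254 0.144] [ 0.144 -0.095  2.205  0.475  0.805  0.383]
```

Emit:
step_arm:
  increments:
    - [[-4,2,-30],[0,0,0]]
    - [[0,0,-30],[0,0,0]]
    - [[0,0,-30],[0,0,0]]
    - [[0,0,-20],[0,0,0]]
    - [[0,0,-10],[0,0,0]]
    - [[0,0,0],[0,0,0]]
    - [[0,0,0],[0,0,0]]

```text
time: 14.07
eef_pos: [0.4696, 0.2571, 0.0234]
tcp_rot: [0.847, 0.485, 0.189, -0.109]
contact_force: [0.3, 0.4, -0.8]
opening: 0.725
finger_force: 35.6
```

Run:
```python
from go import *
s=readout.get_state(); Rg=Rn.from_quat([.846,.487,.187,-.108])
print('turn',(Rg*Rn.from_quat(s['tcp_rot']).inv()).as_rotvec(),'tcp',s['eef_pos'].round(4),s['qpos'])
```

```text
turn [-0.004  0.001  0.005] tcp [0.47  0.257 0.023] [0.151 0.132 2.253 0.659 0.571 0.154]
```

Now 14 mm down, slowly, watching the force.

Emit:
step_arm:
  increments:
    - [[0,0,-4],[0,0,0]]
    - [[0,0,-4],[0,0,0]]
    - [[0,0,-3],[0,0,0]]
    - [[0,0,-2],[0,0,0]]
    - [[0,0,-1],[0,0,0]]
    - [[0,0,0],[0,0,0]]
    - [[0,0,0],[0,0,0]]

```text
time: 14.65
eef_pos: [0.4698, 0.2572, 0.0092]
tcp_rot: [0.847, 0.485, 0.189, -0.109]
contact_force: [-0.6, -0.1, -0.8]
opening: 0.728
finger_force: 35.6
```

Emit:
step_arm:
  increments:
    - [[0,0,-1],[0,0,0]]
    - [[0,0,-1],[0,0,0]]
    - [[0,0,0],[0,0,0]]
    - [[0,0,0],[0,0,0]]

```text
time: 14.98
eef_pos: [0.4707, 0.2578, 0.0087]
tcp_rot: [0.847, 0.485, 0.19, -0.109]
contact_force: [-3.0, -1.1, 6.4]
opening: 0.728
finger_force: 36.2
```

Emit:
step_arm:
  increments:
    - [[0,0,0],[0,0,0]]
    - [[0,0,0],[0,0,0]]
    - [[0,0,0],[0,0,0]]
    - [[0,0,0],[0,0,0]]
    - [[-2,-4,9],[0,0,0]]
    - [[-4,-7,18],[0,0,0]]
    - [[-7,-13,32],[0,0,0]]
    - [[-8,-13,32],[0,0,0]]
  fingers: 0.74

```text
time: 15.65
eef_pos: [0.4474, 0.2197, 0.0977]
tcp_rot: [0.847, 0.485, 0.187, -0.109]
contact_force: [0.8, 0.5, -0.1]
opening: 0.872
finger_force: 0.0
```

Emit:
step_arm:
  increments:
    - [[0,0,35],[0,0,0]]
    - [[0,-5,35],[0,0,0]]
    - [[0,-10,30],[0,0,0]]
    - [[10,-35,0],[0,0,0]]
    - [[10,-35,0],[0,0,0]]
    - [[10,-35,0],[0,0,0]]
    - [[0,0,0],[0,0,0]]

```text
time: 16.23
eef_pos: [0.4809, 0.0953, 0.1989]
tcp_rot: [0.848, 0.483, 0.19, -0.106]
contact_force: [1.0, 0.2, -0.5]
opening: 0.868
finger_force: 0.0
```

Run:
```python
from go import *
from h import *
a=snap('scene','s6.png');b=snap('top','t6.png')
c=lambda im,u,v:cv2.resize(im[v:v+100,u:u+133],(400,300),interpolation=2)
o=np.vstack([np.hstack([c(b,215,195),c(a,230,190)]),np.hstack([c(b,125,175),c(a,155,230)])])[...,::-1]; cv2.imwrite('pics/c6.png',o)
s=readout.get_state();print(s['eef_pos'],s['qpos'])
```

```text
[0.479 0.099 0.198] [-0.222 -0.235  2.217  0.48   1.071  0.098]
```

View pics/c6.png

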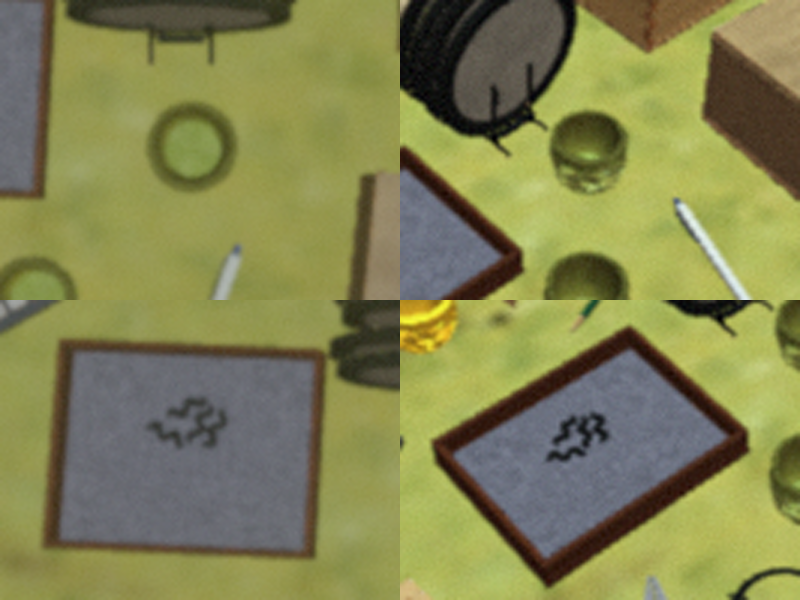

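The crop shows the empty cup upright at crop (192,147) in the top view, and four wavy rests in the tray around (190,422). I'll measure the cup and regrasp it upright along the box's diagonal.

Run:
```python
from go import *
from h import *
k=3.0075
t=(215+192.5/k-.5,195+147.5/3-.5); s=(230+190.5/k-.5,190+139.5/3-.5)
p,e=two(s,t); print(p.round(4),round(e,4),plane('top',*t,.045).round(4))
g=np.array([p[0],p[1],.034])
rel(g+[0,0,.12],42,0,-1); rel(g,42,0,-1)
```

```text
[0.465 0.249 0.048] 0.0015 [0.466 0.25  0.045]
q [-0.222 -0.235  2.217  0.48   1.071  0.098] tcp [0.479 0.099 0.198] open 0.873 t 16.33 F [-0.1  0.5  0.4]
shift mm [-14.2 150.3 -71. ] turn [-0.343  0.278 -0.299] tz [ 0.  0. -1.]
q [-0.222 -0.235  2.217  0.48   1.071  0.098] tcp [0.479 0.099 0.198] open 0.873 t 16.33 F [-0.1  0.5  0.4]
shift mm [ -14.2  150.3 -191. ] turn [-0.343  0.278 -0.299] tz [ 0.  0. -1.]
```

Emit:
step_arm:
  increments:
    - [[-1,15,0],[-0.043,0.035,-0.037]]
    - [[-2,19,0],[-0.043,0.035,-0.037]]
    - [[-2,19,0],[-0.043,0.035,-0.037]]
    - [[-2,19,0],[-0.043,0.035,-0.037]]
    - [[-2,20,0],[-0.043,0.035,-0.037]]
    - [[-2,20,-10],[-0.043,0.035,-0.037]]
    - [[-2,20,-25],[-0.043,0.034,-0.037]]
    - [[-1,18,-30],[-0.042,0.034,-0.037]]

```text
time: 17.0
eef_pos: [0.465, 0.2537, 0.1348]
tcp_rot: [0.932, 0.362, 0.002, 0.0]
contact_force: [-0.4, -0.7, -0.2]
opening: 0.875
finger_force: 0.0
```

Run:
```python
from go import *
rel([.4655,.2495,.034],42,0,-1)
```

```text
q [ 0.308  0.068  2.014 -0.     1.056  1.139] tcp [0.465 0.254 0.135] open 0.875 t 17.0 F [-0.4 -0.7 -0.2]
shift mm [   0.5   -4.2 -127.8] turn [-0.001  0.003 -0.007] tz [ 0.  0. -1.]
```

Emit:
step_arm:
  increments:
    - [[0,-4,-20],[0,0.003,-0.007]]
    - [[0,0,-25],[0,0,0]]
    - [[0,0,-25],[0,0,0]]
    - [[0,0,-25],[0,0,0]]
    - [[0,0,-20],[0,0,0]]
    - [[0,0,-11],[0,0,0]]
    - [[0,0,0],[0,0,0]]
    - [[0,0,0],[0,0,0]]

```text
time: 17.67
eef_pos: [0.4641, 0.2469, 0.007]
tcp_rot: [0.934, 0.358, -0.002, -0.001]
contact_force: [-0.5, -0.1, 0.2]
opening: 0.867
finger_force: 0.0
```

Emit:
step_arm:
  increments:
    - [[0,0,0],[0,0,0]]
    - [[0,0,0],[0,0,0]]
    - [[0,0,0],[0,0,0]]
    - [[0,0,0],[0,0,0]]
    - [[0,0,0],[0,0,0]]
    - [[0,0,0],[0,0,0]]
  fingers: -1
  grip_force: 32

```text
time: 18.17
eef_pos: [0.4661, 0.2468, 0.0089]
tcp_rot: [0.934, 0.358, -0.0, -0.001]
contact_force: [-1.3, 1.0, 6.2]
opening: 0.727
finger_force: 35.8
```

Run:
```python
from go import *
rel([.590,.035,.034+.006],42,0,-1)
```

```text
q [0.293 0.267 2.064 0.003 0.811 1.13 ] tcp [0.466 0.247 0.009] open 0.727 t 18.17 F [-1.3  1.   6.2]
shift mm [ 123.9 -211.8    4.1] turn [-0.002 -0.001  0.002] tz [ 0.  0. -1.]
```

Emit:
step_arm:
  increments:
    - [[0,0,5],[0,0,0]]
    - [[0,0,12],[0,0,0]]
    - [[0,0,25],[0,0,0]]
    - [[0,0,30],[0,0,0]]
    - [[0,0,30],[0,0,0]]
    - [[0,0,30],[0,0,0]]
    - [[0,0,12],[0,0,0]]
    - [[0,-15,0],[0,0,0]]

```text
time: 18.83
eef_pos: [0.4671, 0.2329, 0.156]
tcp_rot: [0.933, 0.359, 0.003, -0.001]
contact_force: [0.3, 0.5, -0.5]
opening: 0.732
finger_force: 35.4
```

Emit:
step_arm:
  increments:
    - [[1,-28,0],[0,0,0]]
    - [[2,-30,0],[0,0,0]]
    - [[3,-30,0],[0,0,0]]
    - [[4,-27,0],[0,0,0]]
    - [[24,-20,0],[0,0,0]]
    - [[28,-20,0],[0,0,0]]
    - [[28,-20,0],[0,0,0]]
    - [[22,-14,0],[0,0,0]]

```text
time: 19.5
eef_pos: [0.5778, 0.0401, 0.1506]
tcp_rot: [0.934, 0.357, -0.002, -0.001]
contact_force: [0.4, 0.5, -0.7]
opening: 0.73
finger_force: 35.4
```

Emit:
step_arm:
  increments:
    - [[10,-6,0],[0,0,0]]
    - [[0,0,0],[0,0,0]]
    - [[0,0,0],[0,0,0]]

```text
time: 19.75
eef_pos: [0.5858, 0.0364, 0.1502]
tcp_rot: [0.934, 0.358, -0.003, -0.002]
contact_force: [-0.3, 0.9, -0.1]
opening: 0.729
finger_force: 35.5
```

Run:
```python
from go import *
from h import *
rel([.590,.033,.040],42,0,-1)
a=snap('scene','s7.png');b=snap('top','t7.png')
c=lambda im,u,v:cv2.resize(im[v:v+100,u:u+100],(400,400),interpolation=2)
cv2.imwrite('pics/c7.png',np.hstack([c(b,325,130),c(a,265,120)])[...,::-1])
Pb=[.590,.035]
y=np.radians(-3); 
for n,o in(('top',(325,130)),('scene',(265,120))):
  print(n,[((proj(n,[Pb[0]+.062*(i*np.cos(y)-j*np.sin(y)),Pb[1]+.062*(i*np.sin(y)+j*np.cos(y)),.068])-o)*4).round().tolist() for i,j in((1,1),(1,-1),(-1,-1),(-1,1))])
```

```text
q [-0.111  0.178  1.861  0.001  1.109  0.728] tcp [0.586 0.036 0.15 ] open 0.729 t 19.75 F [-0.3  0.9 -0.1]
shift mm [   4.2   -3.4 -137.2] turn [-0.001 -0.007  0.002] tz [ 0.  0. -1.]
top [[109.0, 78.0], [350.0, 84.0], [351.0, 323.0], [106.0, 316.0]]
scene [[67.0, 190.0], [193.0, 121.0], [322.0, 200.0], [195.0, 276.0]]
```

View pics/c7.png

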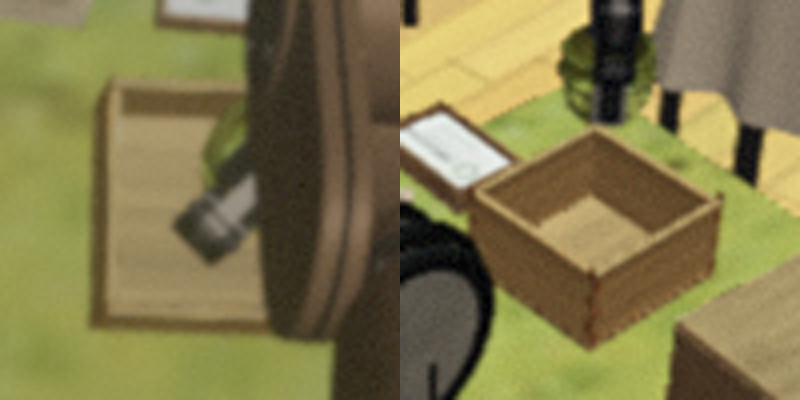

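The crop shows the cup hanging over the box and the box rim within about 1 px of my model. I'll lower it.

Emit:
step_arm:
  increments:
    - [[2,-2,-20],[0,-0.007,0.002]]
    - [[2,-1,-25],[0,0,0]]
    - [[0,0,-25],[0,0,0]]
    - [[0,0,-20],[0,0,0]]
    - [[0,0,-12],[0,0,0]]
    - [[0,0,-10],[0,0,0]]
    - [[0,0,0],[0,0,0]]
    - [[0,0,0],[0,0,0]]

```text
time: 20.52
eef_pos: [0.5907, 0.0336, 0.0396]
tcp_rot: [0.933, 0.359, 0.002, 0.0]
contact_force: [0.4, -0.8, 0.6]
opening: 0.729
finger_force: 35.4
```

Emit:
step_arm:
  increments:
    - [[0,0,-6],[0,0,0]]
    - [[0,0,-6],[0,0,0]]
    - [[0,0,-5],[0,0,0]]
    - [[0,0,-3],[0,0,0]]
    - [[0,0,-2],[0,0,0]]
    - [[0,0,-1],[0,0,0]]
    - [[0,0,0],[0,0,0]]
    - [[0,0,0],[0,0,0]]

```text
time: 21.18
eef_pos: [0.5909, 0.0331, 0.0163]
tcp_rot: [0.933, 0.359, 0.002, 0.0]
contact_force: [0.4, 0.2, -0.9]
opening: 0.73
finger_force: 35.4
```

Emit:
step_arm:
  increments:
    - [[0,0,-1],[0,0,0]]
    - [[0,0,-1],[0,0,0]]
    - [[0,0,0],[0,0,0]]
    - [[0,0,0],[0,0,0]]

```text
time: 21.52
eef_pos: [0.5912, 0.0332, 0.015]
tcp_rot: [0.933, 0.359, 0.002, 0.0]
contact_force: [-0.1, 1.3, 3.3]
opening: 0.73
finger_force: 35.8
```

Contact with the floor. Release, then straight up.

Emit:
step_arm:
  increments:
    - [[0,0,0],[0,0,0]]
    - [[0,0,0],[0,0,0]]
    - [[0,0,0],[0,0,0]]
    - [[0,0,0],[0,0,0]]
    - [[0,0,0],[0,0,0]]
    - [[0,0,8],[0,0,0]]
    - [[0,0,15],[0,0,0]]
    - [[0,0,25],[0,0,0]]
  fingers: 0.74

```text
time: 22.18
eef_pos: [0.5885, 0.0334, 0.0604]
tcp_rot: [0.933, 0.359, -0.001, -0.001]
contact_force: [-0.1, -0.0, -1.5]
opening: 0.868
finger_force: 0.0
```

Emit:
step_arm:
  increments:
    - [[0,0,35],[0,0,0]]
    - [[0,0,35],[0,0,0]]
    - [[0,0,35],[0,0,0]]
    - [[0,0,30],[0,0,0]]
    - [[-10,-38,0],[0,0,0]]
    - [[-10,-38,0],[0,0,0]]
    - [[-10,-38,0],[0,0,0]]
    - [[-10,-38,0],[0,0,0]]

```text
time: 22.85
eef_pos: [0.5502, -0.12, 0.1984]
tcp_rot: [0.933, 0.359, 0.002, 0.001]
contact_force: [1.2, -0.1, -0.1]
opening: 0.871
finger_force: 0.0
```

Emit:
step_arm:
  increments:
    - [[-5,-38,0],[0,0,0]]
    - [[-5,-38,0],[0,0,0]]
    - [[0,-38,0],[0,0,0]]
    - [[0,-20,0],[0,0,0]]
    - [[0,0,0],[0,0,0]]
    - [[0,0,0],[0,0,0]]

```text
time: 23.35
eef_pos: [0.5405, -0.2538, 0.1975]
tcp_rot: [0.934, 0.358, 0.002, 0.0]
contact_force: [0.3, 0.0, 1.0]
opening: 0.87
finger_force: 0.0
```

Run:
```python
from h import *
a=snap('scene','s8.png');b=snap('top','t8.png')
c=lambda im,u,v:cv2.resize(im[v:v+100,u:u+133],(400,300),interpolation=2)
cv2.imwrite('pics/c8.png',np.vstack([np.hstack([c(b,315,130),c(a,245,120)]),np.hstack([c(b,125,175),c(a,155,230)])])[...,::-1])
```

```text
(no output)
```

View pics/c8.png

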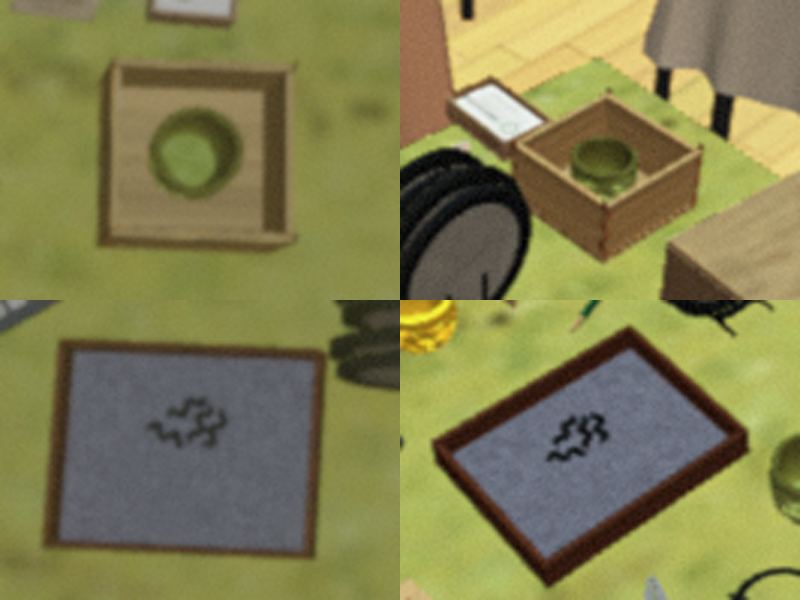

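The cup stands upright in the box, at (195,152) in the top crop, and the rests are in the tray at (190,422). I'm handing the job in.

```bash
python3 -c "
from plant import sign_off
print(sign_off())"
```

```text
the job is handed in; nothing more can be done
None
```

I tipped all four rests into the tray, stood the empty cup on the table and let go, then lowered it upright onto the gift box floor; I handed the job in at about 23 s, and `sign_off()` returned no verdict.

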